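# Take the battery pack out of the charger at the market stall

### The arm

A 6-joint arm with a two-finger parallel gripper is mounted at the origin on the work surface. World frame = base frame: x ahead of the robot, y to its left, z up, the work surface at z = 0. Lengths are in m, angles in rad, forces in N, time in s.
With the tool pointing down it reaches from about 0.35 to 0.85 m from the base axis. Payload 8.1 kg.
Tool frame: the origin (TCP) lies where the fingers leave the gripper's body, on its centre line; the fingertips stand 84 mm ahead of it and the grasp point (between the pads) lies 65 mm ahead of it; z points along the fingers, y is the line along which they close (so a half turn about z gives the same grasp; the last joint's range is limited). The gripper opens to 93 mm and grips with 3 to 60 N. Pads are 15 mm wide; open, the fingers measure 128 mm over their backs; the gripper's body (75 mm by 188 mm) begins 65 mm behind the grasp point.
Start: joints at [-1.223, 0.13, 1.488, -0, 1.523, -0.085], TCP at [0.252, -0.545, 0.303] pointing down, gripper open.
Joint ranges: [-2.96, 2.96], [-0.89, 2.26], [0.02, 2.5], [-1.34, 4.48], [0, 2.73], [-2.66, 2.66]. Speed limits (rad/s): [2.39, 2.39, 2.79, 3.14, 3.14, 3.14].

### API

Orientations are given as a unit quaternion [x, y, z, w].
In Python, from cell import get_obs, capture, camera_info, job_done gives the robot as it stands. The module is installed in compiled form; this text tells all that it offers.
- The arm moves only by the tool servo_tool, never from a script. Its arguments are lists of equal length, an entry for each row: "fingers": the closure in counts, from 0 (fully open) to 255 (shut); "dp": the shift along the tool's x, y, z in cm, a list of three; "rot": the turn, a rotation vector about the tool's x, y, z in degrees, a list of three. A call has exactly 10 rows; each row shifts and turns the commanded pose from where the row before left it, along the tool's axes as they then stand; what a row does not reach is not made up. A row lasts 1/8 s, in which the tool goes at most 62.5 mm and 10.7 degrees, less where a joint would pass 70% of its speed; a pose out of reach is approached as far as the arm can. A call is refused whole if a number of a shift passes 6.25 or a number of a turn 10.7, either way. A call with a gripper value outside its range is refused whole. The fingers move at their own pace and stop on an object; "grip_force" is the grip in N (left out, the last holds). Time passes only in rows, so rows that do not move let the fingers close, or fill a call up. It gives the time, the measured TCP pose, the force, the opening and the grip force at its end, in the units of the state.
- get_obs(): the state, without advancing time (a new reading comes with each control period).
- capture(name): name is "scene" or "top" or "wrist"; returns the picture (480x640x3 uint8, blue, green, red); there is no depth.
- camera_info(name): a dict with "fovy" (degrees; the focal length in pixels is half the picture's height over the tangent of half this angle, whatever the lens; pixels are square), "cx", "cy" (the principal point, pixels), "eye" and "orientation" of the camera in the world; the wrist camera has in their place "tool_from_camera" (4x4, takes a point from camera to tool coordinates, whose origin is the TCP and whose axes are the flange's). Camera axes: x right, y down, z forward; pixel columns grow to the right and rows downward; lengths in m; the calibration is good to about 2 mm. A picture is of the moment at which its call begins: read the wrist's pose just before it. camera_info takes no time and is no camera call.
- job_done(): hands the job in; it is judged then, once.
The state is a dict: "clock": time; "joint_positions": joint angles; "joint_velocities": joint speeds; "effort": joint torques, N m; "tcp_pos": TCP position; "eef_rot": TCP orientation; "wrist_force": force on the tool from outside, world axes, zero at the start; "wrist_torque": the same for the moment, N m; "opening": finger opening in m; "grasp_force": force on a finger pad.
Only numpy, scipy, OpenCV 4.12 (cv2) and the standard library are available. Lean on these libraries where they do the work, as an engineer would, in place of code of your own. Each camera call takes 0.05 s, during which the arm holds its last target. There are 200 camera calls.

### The job

A customer has bought the green battery pack that is plugged into the charger. First move the wooden key caddy clear off its blue mat, then pull the pack out of the charger against its spring catch (the orange lip is there to pull on) and bring it to the middle of the red mat, lying flat. Finally put the caddy back upright in the middle of its blue mat, square with it, and leave the other goods on the stall where they are.

Things in the scene. Friction and masses are not known exactly. Their poses are not given: they have to be found in the camera images.
- charger: black charger fixed to the table, 115 mm deep, 148 mm wide, 68 mm tall; a turret with an orange latch cap on its front 44 mm reaches 98 mm at most. Origin: on the table, middle of the socket's mouth (the charger's front face). +x points straight into the socket, away from the robot, z up; the pack comes out along -x
- socket (a point): middle of the socket's mouth, 29 mm above the table, axes as the charger's. The socket is 104 mm wide, 58 mm high, 55 mm deep and open below: the pack slides on the table itself. Pulling the pack takes about 8 to 20 N (spring catch and friction) over the first 10 mm, then less; it is free of the socket once pulled 50 mm
- latch (a joint): height of the sprung catch roller in the charger's roof, m: about 0 with the pack seated (roller in the pack's groove), about +0.003 while the pack slides under it, -0.004 when no pack is below it
- battery_center (a point): green and black battery pack, 130 mm long (x), 100 mm wide (y), 0.45 to 0.7 kg, flat on the table. Point: its centre in plan, 26 mm above its underside; +x is the rear end, in the socket; z up. Seated, it lies at x = -15 mm in the charger's frame, axes parallel. Slab 32 mm high over the whole length, 52 mm high from x = +5 to +65 mm (rear), a lip at the front
- lip (a point): middle of the pack's orange pull lip, 42 mm above the table, axes as the pack's: an upright wall at the pack's front end, 12 mm thick (x), 100 mm wide (y), from 32 to 52 mm above the table, 59 mm in front of the pack's centre. Pull low on it: a hard jerk at its top could tip the pack forward
- well (a point): middle of the open finger well behind the lip, at its floor 32 mm above the table, axes as the pack's: 58 mm long (x), 100 mm wide (y), open above and at both sides; the lip closes its front end, the pack's higher rear part its other end. Fingers put down here can pull against the lip
- caddy_grip (a point): wooden caddy of keys, 90 mm (x) by 130 mm (y), walls 40 mm high, 0.4 to 0.65 kg, standing on its blue mat in the pack's way. Point: middle of its handle bar, 86 mm above the underside, over the caddy's centre. The bar runs along y between end posts: 16 mm thick (x), 20 mm tall, 106 mm free length, top at 96 mm. z up. The keys stay below 42 mm
- caddy_mat: blue rectangular mat, flat on the table (1 mm, no obstacle), 112 mm (x) by 152 mm (y), in front of the charger; origin at its centre. The caddy stands with its x along the mat's x (either way round).
- red_mat: red square mat, 190 mm, flat on the table (1 mm, no obstacle), to the left or to the right of the blue mat; origin at its centre. Edges nearly parallel to the charger's.
- grey_mat: grey square mat, 190 mm, flat on the table (1 mm, no obstacle), on the other side from the red mat; origin at its centre. It is empty and the caddy may be put there meanwhile.
- candlestick0: dark wooden candlestick, 84 mm wide at the foot, 178 mm tall, standing beside the charger's +y side; a bystander
- bell0: brass hand bell, 76 mm wide, 127 mm tall, standing beside the charger's -y side; a bystander
- bell1: second, identical bell, out to the +y side; a bystander
- drill: green cordless drill lying on its side, about 220 x 190 x 62 mm; a bystander
- tub: clear plastic tub of fittings, 110 x 150 x 50 mm; a bystander

How it is judged:
By the outcome, as a careful person would: the job done as asked, in the order asked, and still so for the second after the job is handed in, with the robot touching nothing.
It also fails if it takes over 72 s, if anything falls off the work surface, if the arm or the gripper's body presses on something with over 40 N, if the wrist force passes 120 N, or if a joint passes its speed limit or range.

## Working session

There is one attempt and no reset: what is moved stays moved. The work goes in short steps, Python scripts to look and compute and a tool call to move; the robot and the scene stay as the last step left them, time stands still between calls to the robot, and variables do not carry over. Pictures are saved under pics/ and viewed, at most 10 in all, crops included, and the job is handed in when it is done.

Besides the shell and the picture viewer there is one more tool, called as a command line: name --argument value ..., lists and objects as JSON in quotes. servo_tool: Moves the arm, as the interface text tells. Its arguments: {"type":"object","properties":{"fingers":{"type":"array","items":{"type":"number"}},"dp":{"type":"array","items":{"type":"array","items":{"type":"number"}}},"rot":{"type":"array","items":{"type":"array","items":{"type":"number"}}},"grip_force":{"type":"number"}},"required":["fingers","dp","rot"]}

```bash
mkdir -p pics; python3 - <<'E'
from cell import *
import cv2
for n in("scene","top"):
    cv2.imwrite(f"pics/{n}0.png",capture(n)); print(n,camera_info(n))
print(camera_info("wrist")); print(get_obs())
E
```

```text
scene {'fovy': 48.69196515655378, 'cx': 317.01858260684384, 'cy': 240.33273243562493, 'eye': array([1.61352251, 0.24687264, 0.7878613 ]), 'orientation': array([ 0.54050771,  0.68956735, -0.37372296, -0.30443298])}
top {'fovy': 48.23794375977964, 'cx': 312.82532442387003, 'cy': 240.6429443764417, 'eye': array([0.25184133, 0.00610454, 1.64423874]), 'orientation': array([-0.70189289,  0.70610221, -0.06445047,  0.06791302])}
{'fovy': 59.937791470775544, 'cx': 313.6844441445439, 'cy': 242.43474562612735, 'tool_from_camera': array([[-8.11240365e-04, -9.65259743e-01, -2.61290968e-01,
         7.26353142e-02],
       [ 9.99998584e-01, -1.16828060e-03,  1.21112115e-03,
        -4.22332102e-04],
       [-1.47430766e-03, -2.61289616e-01,  9.65259324e-01,
        -8.22505576e-02],
       [ 0.00000000e+00,  0.00000000e+00,  0.00000000e+00,
         1.00000000e+00]])}
{'clock': 0.1, 'joint_positions': array([-1.22340903e+00,  1.31102504e-01,  1.48917359e+00,  1.01576786e-05,
        1.52300879e+00, -8.54480023e-02]), 'joint_velocities': array([-0.00089835, -0.00132073, -0.00187413,  0.00055528, -0.0004027 ,
        0.0012397 ]), 'effort': array([ 1.91504070e-03, -5.61339390e+01, -4.93094766e+01,  7.71362381e-02,
        2.90601369e-02, -6.38388269e-05]), 'tcp_pos': array([ 0.25153519, -0.54431204,  0.3017804 ]), 'eef_rot': array([ 9.76672664e-01,  2.14731906e-01, -1.05469779e-04, -8.39533532e-04]), 'wrist_force': array([-0.20232526, -0.73993798, -0.60178461]), 'wrist_torque': array([ 0.03644479,  0.00834105, -0.00227682]), 'grasp_force': 0.0, 'opening': 0.09290332377260603}
```

View pics/top0.png

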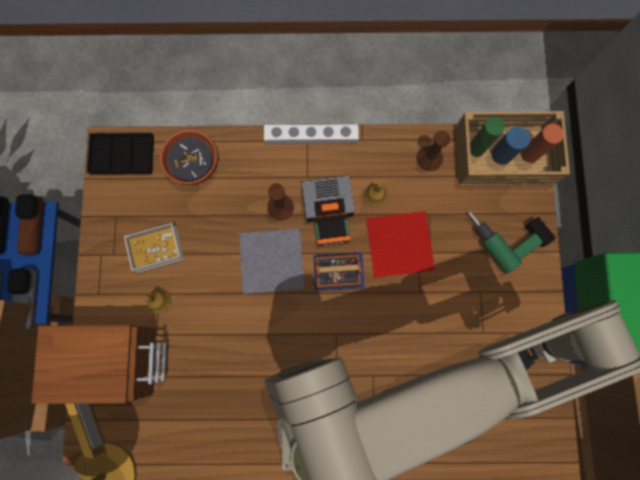

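View pics/scene0.png

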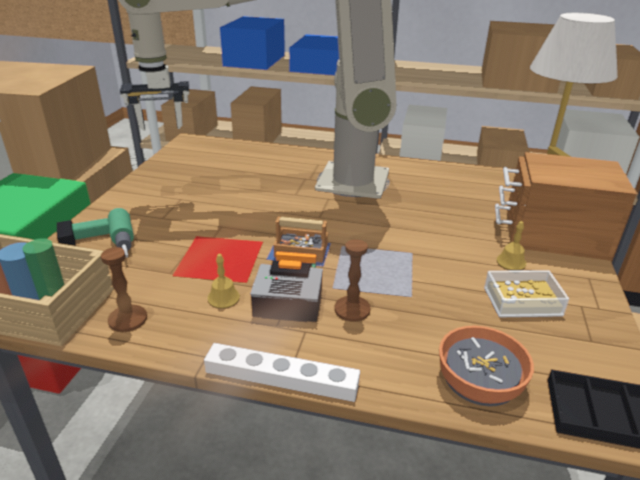

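The top view shows the red mat at about (400,244), the grey mat at (271,261), the caddy on the blue mat at (339,272), the orange lip at (333,240) and the charger at (328,197). The scene view agrees with it.

```bash
cat > h.py <<'E'
from cell import *
import cv2, numpy as np
from scipy.spatial.transform import Rotation as R
def cam(n):
    c=camera_info(n)
    if n=="wrist":
        o=get_obs(); T=c["tool_from_camera"]; Rt=R.from_quat(o["eef_rot"]).as_matrix()
        Rm=Rt@T[:3,:3]; e=o["tcp_pos"]+Rt@T[:3,3]
    else: Rm=R.from_quat(c["orientation"]).as_matrix(); e=np.array(c["eye"])
    return 240/np.tan(np.radians(c["fovy"]/2)),c["cx"],c["cy"],Rm,e
def ray(C,p,z):
    f,cx,cy,Rm,e=C; p=np.atleast_2d(np.asarray(p,float))
    d=np.c_[(p[:,0]-cx)/f,(p[:,1]-cy)/f,np.ones(len(p))]@Rm.T
    return (e+d*((z-e[2])/d[:,2])[:,None])[:,:2]
def mask(im,lo,hi):
    return cv2.inRange(cv2.cvtColor(im,cv2.COLOR_BGR2HSV),lo,hi)
def blobs(m,amin=30):
    cs,_=cv2.findContours(m,cv2.RETR_EXTERNAL,cv2.CHAIN_APPROX_NONE)
    return sorted([c[:,0,:] for c in cs if cv2.contourArea(c)>amin],key=lambda c:-cv2.contourArea(c))
def rect(C,c,z):
    w=ray(C,c,z); (x,y),(a,b),t=cv2.minAreaRect((w*1000).astype(np.float32))
    return np.round([x,y,a,b,t],1)
def state():
    o=get_obs(); r=R.from_quat(o["eef_rot"]).as_matrix()
    print("t",o["clock"],"tcp",o["tcp_pos"].round(4),"x",r[:,0].round(4),"y",r[:,1].round(4),"z",r[:,2].round(4),"F",o["wrist_force"].round(1),"open",round(o["opening"],4),"g",o["grasp_force"],"q",np.round(o["joint_positions"],2))
E
python3 - <<'E'
from h import *
C=cam("top"); im=cv2.imread("pics/top0.png")
for n,lo,hi,z in [("red",(0,200,120),(4,255,255),.001),("blue",(105,120,50),(130,255,255),.001),("orange",(5,200,170),(16,255,255),.052),("green",(60,60,30),(90,255,200),.03)]:
    m=mask(im,lo,hi)
    for c in blobs(m,25): 
        px=c.mean(0)
        print(n,px.round(),rect(C,c,z))
print(ray(C,[[241,233],[301,230],[303,289],[242,293]],.001).round(3))
print(R.from_quat(get_obs()["eef_rot"]).as_matrix().round(3))
E
```

```text
red [399. 244.] [ 552.4 -257.6  187.3  186.7    5.8]
blue [ 29. 258.] [504.4 905.3 165.9 380.   89.8]
blue [517. 138.] [ 897.  -649.9   61.1   66.    44. ]
blue [570. 287.] [ 411.5 -771.5   28.5  135.3   88.4]
orange [330. 206.] [660.6 -38.4  17.4  46.8   8. ]
orange [333. 239.] [557.6 -48.1   9.5  91.6   6.9]
green [614. 293.] [ 380.8 -863.2  198.2  303.    83.2]
green [513. 249.] [ 546.8 -600.8  118.6  153.3   36.1]
green [494. 126.] [ 924.7 -567.5   56.4   57.2   29.3]
[[0.589 0.238]
 [0.598 0.05 ]
 [0.413 0.044]
 [0.402 0.231]]
[[ 0.908  0.419 -0.001]
 [ 0.419 -0.908  0.002]
 [ 0.    -0.002 -1.   ]]
```

servo_tool --fingers '[0, 0, 0, 0, 0, 0, 0, 0, 0, 0]' --dp '[[4.5, -3, -1], [4.5, -3, -1], [4.5, -3, -1], [4.5, -3, -1], [4.5, -3, -1], [4.5, -3, -1], [4.5, -3, -1], [4.5, -3, -1], [5, -2, -1], [5, -1, -1]]' --rot '[[0, 0, 0], [0, 0, 0], [0, 0, 0], [0, 0, 0], [0, 0, 0], [0, 0, 0], [0, 0, 0], [0, 0, 0], [0, 0, 9.6], [0, 0, 9.7]]'

```text
clock: 1.35
tcp_pos: [0.5613, -0.1118, 0.4033]
eef_rot: [0.999, 0.046, 0.0, 0.0]
wrist_force: [0.9, -1.0, 0.9]
opening: 0.0929
grasp_force: 0.0
```

```bash
python3 - <<'E'
from h import *
state(); C=cam("wrist"); im=capture("wrist"); cv2.imwrite("pics/w1.png",im); np.save("w1.npy",np.array(C,dtype=object),allow_pickle=True)
state()
for n,lo,hi,z in [("red",(0,200,120),(4,255,255),.001),("blue",(105,120,40),(130,255,255),.001),("orange",(5,200,150),(16,255,255),.052)]:
    for c in blobs(mask(im,lo,hi),100): print(n,c.mean(0).round(),rect(C,c,z))
E
```

```text
t 1.35 tcp [ 0.5613 -0.1118  0.4033] x [9.958e-01 9.160e-02 4.000e-04] y [ 9.160e-02 -9.958e-01  1.000e-04] z [ 4.e-04 -0.e+00 -1.e+00] F [ 0.9 -1.   0.9] open 0.0929 g 0.0 q [-0.29  0.04  1.41  0.    1.7   1.19]
t 1.4 tcp [ 0.5652 -0.1095  0.4024] x [0.9967 0.0812 0.0017] y [ 0.0813 -0.9967 -0.002 ] z [ 0.0015  0.0021 -1.    ] F [-3.   1.8 -0.3] open 0.0927 g 0.0 q [-0.28  0.04  1.4   0.    1.7   1.21]
red [434. 207.] [ 552.2 -255.7  188.7  189.     6.2]
blue [320. 258.] [ 470.2 -121.8  109.8   35.9    5.2]
orange [239. 103.] [653.  -29.5  19.7  52.9   5.2]
orange [253. 199.] [557.9 -47.8  11.5  98.    7.6]
```

View pics/w1.png

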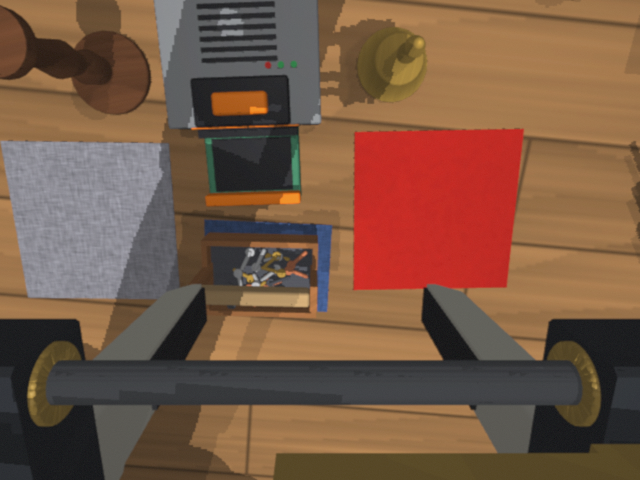

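The wrist view shows the lip at (253,199), the blue mat's rim around the caddy at (205–330, 222–312), and the red (434,207) and grey (95,220) mats. The arm was still settling when it was taken, so I'll shift for a still, clearer view.

servo_tool --fingers '[0, 0, 0, 0, 0, 0, 0, 0, 0, 0]' --dp '[[-2, -3, 0], [-2, -3, 0], [0, 0, 0], [0, 0, 0], [0, 0, 0], [0, 0, 0], [0, 0, 0], [0, 0, 0], [0, 0, 0], [0, 0, 0]]' --rot '[[0, 0, 0], [0, 0, 0], [0, 0, 0], [0, 0, 0], [0, 0, 0], [0, 0, 0], [0, 0, 0], [0, 0, 0], [0, 0, 0], [0, 0, 0]]'

```text
clock: 2.65
tcp_pos: [0.5149, -0.058, 0.4028]
eef_rot: [0.999, 0.048, 0.0, -0.0]
wrist_force: [-0.7, -0.5, 0.3]
opening: 0.0931
grasp_force: 0.0
```

```bash
python3 - <<'E'
from h import *
state(); C=cam("wrist"); im=capture("wrist"); cv2.imwrite("pics/w2.png",im)
for n,lo,hi,z in [("red",(0,200,120),(4,255,255),.001),("blue",(105,120,40),(130,255,255),.001),("orange",(5,200,150),(16,255,255),.052)]:
    for c in blobs(mask(im,lo,hi),100): print(n,c.mean(0).round(),rect(C,c,z), cv2.boundingRect(c))
E
```

```text
t 2.65 tcp [ 0.5149 -0.058   0.4028] x [9.954e-01 9.590e-02 1.000e-04] y [ 0.0959 -0.9954 -0.    ] z [ 1.e-04  0.e+00 -1.e+00] F [-0.7 -0.5  0.3] open 0.0931 g 0.0 q [-0.21 -0.11  1.55  0.    1.7   1.26]
red [487. 172.] [ 552.3 -255.9  188.7  189.1    6.3] (402, 91, 179, 167)
blue [327. 200.] [490.9 -62.5  63.8 148.6   2.3] (253, 186, 128, 59)
orange [303.  52.] [657.5 -34.2  18.6  51.7   6. ] (276, 42, 55, 22)
orange [307. 159.] [557.8 -47.   11.5  98.5   7.4] (259, 152, 97, 15)
```

View pics/w2.png

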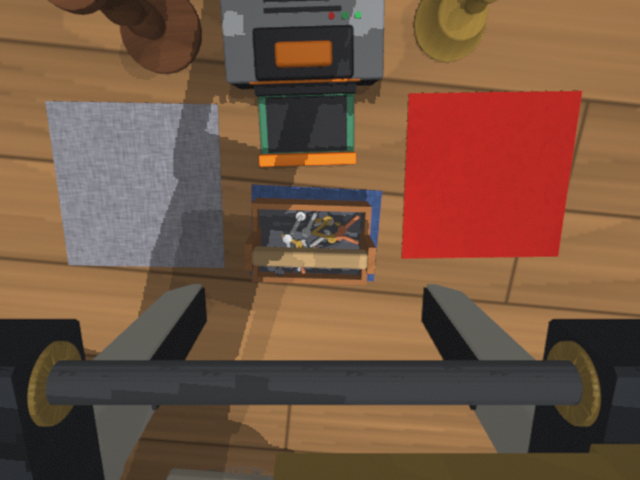

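The still view shows the blue rim's corners at (253,186), (381,191) and (375,281), the bar at (252–367, 247–268) and the lip at (259–356, 152–166).

```bash
python3 - <<'E'
from h import *
C=cam("wrist"); im=cv2.imread("pics/w2.png")
m=mask(im,(100,80,20),(130,255,255)); m[:,:245]=0;m[:180]=0;m[290:]=0;m[:,390:]=0
def line(p):
    w=ray(C,p,.001)*1000; vx,vy,x,y=cv2.fitLine(w.astype(np.float32),cv2.DIST_HUBER,0,.01,.01).ravel(); return (x,y),(vx,vy),np.degrees(np.arctan2(vy,vx))
top=[(x,np.nonzero(m[:,x])[0].min()-.5) for x in range(262,374)]
right=[(np.nonzero(m[y])[0].max()+.5,y) for y in range(198,274)]
bl=line(top);br=line(right);print(bl,br)
A=np.array([bl[1],[-br[1][0],-br[1][1]]]).T
s=np.linalg.solve(A,np.subtract(br[0],bl[0]));k=np.array(bl[0])+s[0]*np.array(bl[1]);print("corner",k)
for yaw in (5.5,6.5,7.5):
    a=np.radians(yaw);x=np.array([np.cos(a),np.sin(a)]);y=np.array([-x[1],x[0]]);print(yaw,k-56*x+76*y)
# latch cap, bar
print("latch",rect(C,blobs(mask(im,(5,200,150),(16,255,255)),100)[1],.098))
hsv=cv2.cvtColor(im,cv2.COLOR_BGR2HSV);print(hsv[258,300:304],hsv[210,300],hsv[300,280])
b=mask(im,(12,60,120),(28,160,255));b[:240]=0;b[275:]=0;b[:,:245]=0;b[:,375:]=0
b=cv2.morphologyEx(b,cv2.MORPH_OPEN,np.ones((5,5)))
for c in blobs(b,200): print("bar",cv2.boundingRect(c),rect(C,c,.096))
g=blobs(mask(im,(0,0,60),(179,60,255))[95:275,40:235].copy(),5000)
for c in g: print("grey",rect(C,c+[40,95],.001))
# lip front edges
lip=blobs(mask(im,(5,200,150),(16,255,255)),100)[0]
# right/left edges of the mat at row checks
print([ (y,np.nonzero(m[y])[0].min()) for y in (187,189,191,193,195,197)])
cv2.imwrite("pics/bar.png",cv2.resize(im[140:300,220:420],None,fx=4,fy=3.75))
E
```

```text
Traceback (most recent call last):
ValueError: zero-size array to reduction operation maximum which has no identity
```

```bash
python3 - <<'E'
from h import *
C=cam("wrist"); im=cv2.imread("pics/w2.png")
m=mask(im,(100,80,20),(130,255,255)); m[:,:245]=0;m[:180]=0;m[290:]=0;m[:,390:]=0
def line(p):
    w=ray(C,p,.001)*1000; vx,vy,x,y=cv2.fitLine(w.astype(np.float32),cv2.DIST_HUBER,0,.01,.01).ravel(); return (x,y),(vx,vy),np.degrees(np.arctan2(vy,vx))
top=[(x,np.nonzero(m[:,x])[0].min()-.5) for x in range(262,374)]
right=[(np.nonzero(m[y])[0].max()+.5,y) for y in range(198,236) if m[y,365:].any()]
print(right[::6])
bl=line(top);br=line(right);print(bl,br)
A=np.array([bl[1],[-br[1][0],-br[1][1]]]).T
s=np.linalg.solve(A,np.subtract(br[0],bl[0]));k=np.array(bl[0])+s[0]*np.array(bl[1]);print("corner",k)
for yaw in (5.5,6.5,7.5):
    a=np.radians(yaw);x=np.array([np.cos(a),np.sin(a)]);y=np.array([-x[1],x[0]]);print(yaw,k-56*x+76*y)
print("latch",rect(C,blobs(mask(im,(5,200,150),(16,255,255)),100)[1],.098))
hsv=cv2.cvtColor(im,cv2.COLOR_BGR2HSV);print(hsv[258,300:304],hsv[210,300],hsv[300,280])
b=mask(im,(12,60,120),(28,160,255));b[:240]=0;b[275:]=0;b[:,:245]=0;b[:,375:]=0
b=cv2.morphologyEx(b,cv2.MORPH_OPEN,np.ones((5,5)))
for c in blobs(b,200): print("bar",cv2.boundingRect(c),rect(C,c,.096))
for c in blobs(mask(im,(0,0,60),(179,60,255))[95:275,40:235].copy(),3000): print("grey",rect(C,c+[40,95],.001))
cv2.imwrite("pics/bar.png",cv2.resize(im[140:300,220:420],None,fx=4,fy=3.75))
E
```

```text
[(np.float64(380.5), 198), (np.float64(379.5), 204), (np.float64(379.5), 210), (np.float64(378.5), 216), (np.float64(377.5), 222), (np.float64(377.5), 228), (np.float64(376.5), 234)]
((np.float32(522.87445), np.float32(-61.8744)), (np.float32(0.047544148), np.float32(-0.9988691)), np.float32(-87.27489)) ((np.float32(487.2843), np.float32(-137.54752)), (np.float32(0.9989707), np.float32(0.04536058)), np.float32(2.5998616))
corner [ 526.3918  -135.77174]
5.5 [463.36532037 -65.48899484]
6.5 [462.1483165  -66.59966271]
7.5 [460.95088182 -67.73140107]
latch [560.9 -47.3  10.3  88.    7.4]
[[ 17 108 204]
 [ 17 106 204]
 [ 17 108 203]
 [ 17 109 204]] [ 10  93 112] [ 15 133 153]
bar (268, 248, 107, 25) [465.3 -70.1  24.6 104.4   5.4]
grey [502.7 144.8 190.9 190.7   4.4]
```

View pics/bar.png

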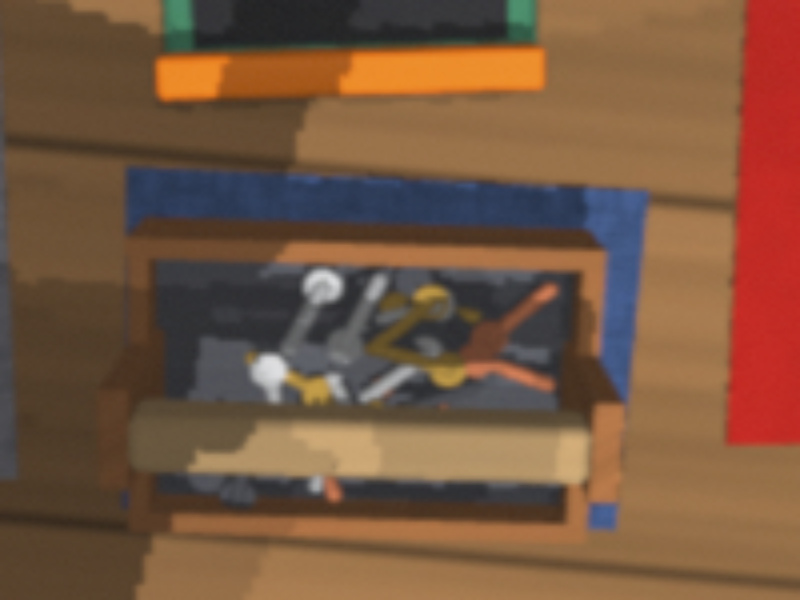

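The crop shows the bar's near edge running from crop (133,470) to (588,480), the caddy's near wall top from (128,530) to (590,540), and its far wall top from (128,238) to (605,248).

```bash
python3 - <<'E'
from h import *
C=cam("wrist")
f=lambda u,v:(220+u/4,140+v/3.75)
def P(n,a,b,z):
    w=ray(C,[f(*a),f(*b)],z)*1000; d=w[0]-w[1]; print(n,w.round(1).tolist(),"mid",w.mean(0).round(1),"len",np.linalg.norm(d).round(1),"yaw",np.degrees(np.arctan2(-d[0],d[1])).round(1))
P("bar near",(133,470),(588,482),.096)
P("bar far",(133,402),(588,418),.080)
P("wall far",(128,238),(605,250),.04)
P("wall near",(128,530),(590,543),.04)
P("lip top front",(157,101),(545,88),.052)
P("lip top back",(157,57),(545,46),.052)
E
```

```text
bar near [[453.6, -4.2], [460.9, -115.9]] mid [457.2 -60.1] len 111.9 yaw 3.7
bar far [[467.4, -1.2], [473.8, -116.3]] mid [470.6 -58.7] len 115.2 yaw 3.2
wall far [[504.4, 7.8], [513.2, -120.8]] mid [508.8 -56.5] len 129.0 yaw 3.9
wall near [[415.2, 2.8], [423.4, -128.4]] mid [419.3 -62.8] len 131.4 yaw 3.6
lip top front [[545.3, 1.0], [558.2, -97.8]] mid [551.7 -48.4] len 99.6 yaw 7.5
lip top back [[557.1, 1.7], [569.4, -96.4]] mid [563.2 -47.3] len 98.9 yaw 7.1
```

servo_tool --fingers '[0, 0, 0, 0, 0, 0, 0, 0, 0, 0]' --dp '[[-5.05, -0.3, 1.6], [0, 0, 1.6], [0, 0, 1.6], [0, 0, 1.6], [0, 0, 1.6], [0, 0, 1.6], [0, 0, 1.6], [0, 0, 1.6], [0, 0, 1.6], [0, 0, 0]]' --rot '[[0, 0, -9.8], [0, 0, -9.8], [0, 0, -9.8], [0, 0, -9.8], [0, 0, -9.8], [0, 0, -9.8], [0, 0, -9.8], [0, 0, -9.8], [0, 0, -9.8], [0, 0, 0]]'

```text
clock: 3.95
tcp_pos: [0.4636, -0.0597, 0.2575]
eef_rot: [0.684, 0.729, -0.001, -0.001]
wrist_force: [-0.5, 0.4, 1.0]
opening: 0.0931
grasp_force: 0.0
```

```bash
python3 - <<'E'
from h import *
capture("top");state()
E
```

```text
t 4.0 tcp [ 0.4641 -0.0598  0.2586] x [-6.070e-02  9.982e-01  3.000e-04] y [ 9.982e-01  6.070e-02 -9.000e-04] z [-1.e-03  2.e-04 -1.e+00] F [ 0.1 -0.6 -0.5] open 0.0929 g 0.0 q [-0.24 -0.21  1.9   0.    1.45 -0.3 ]
```

servo_tool --fingers '[0, 0, 0, 0, 0, 0, 255, 255, 255, 255]' --dp '[[0, 0, 2.5], [0, 0, 2.5], [0, 0, 2.5], [0, 0, 2], [0, 0, 1.4], [0, 0, 0], [0, 0, 0], [0, 0, 0], [0, 0, 0], [0, 0, 0]]' --rot '[[0, 0, 0], [0, 0, 0], [0, 0, 0], [0, 0, 0], [0, 0, 0], [0, 0, 0], [0, 0, 0], [0, 0, 0], [0, 0, 0], [0, 0, 0]]' --grip_force 35

```text
clock: 5.25
tcp_pos: [0.4645, -0.0599, 0.1501]
eef_rot: [0.684, 0.73, 0.0, 0.0]
wrist_force: [-1.0, 0.3, -0.1]
opening: 0.0573
grasp_force: 0.0
```

servo_tool --fingers '[255, 255, 255, 255, 255, 255, 255, 255, 255, 255]' --dp '[[0, 0, 0], [0, 0, 0], [0, 0, 0], [0, 0, 0], [0, 0, 0], [0, 0, 0], [0, 0, 0], [0, 0, 0], [0, 0, 0], [0, 0, 0]]' --rot '[[0, 0, 0], [0, 0, 0], [0, 0, 0], [0, 0, 0], [0, 0, 0], [0, 0, 0], [0, 0, 0], [0, 0, 0], [0, 0, 0], [0, 0, 0]]'

```text
clock: 6.5
tcp_pos: [0.4643, -0.0599, 0.1496]
eef_rot: [0.684, 0.73, -0.0, -0.0]
wrist_force: [-0.8, -0.5, -0.4]
opening: 0.0155
grasp_force: 35.0
```

servo_tool --fingers '[255, 255, 255, 255, 255, 255, 255, 255, 255, 255]' --dp '[[0, 0, -1.5], [0, 0, -2.5], [2, 0.2, 0], [4, 0.3, 0], [5, 0.5, 0], [5, 0.5, 0], [4, 0.4, 0], [2, 0, 1], [0, 0, 1.7], [0, 0, 1.2]]' --rot '[[0, 0, 0], [0, 0, 0], [0, 0, 0], [0, 0, 0], [0, 0, 0], [0, 0, 0], [0, 0, 0], [0, 0, 0], [0, 0, 0], [0, 0, 0]]'

```text
clock: 7.75
tcp_pos: [0.4684, 0.1604, 0.1496]
eef_rot: [0.684, 0.73, -0.001, -0.0]
wrist_force: [-10.5, -2.6, 25.6]
opening: 0.0155
grasp_force: 35.0
```

servo_tool --fingers '[255, 255, 120, 0, 0, 0, 0, 0, 0, 0]' --dp '[[0, 0, 0.1], [0, 0, 0], [0, 0, 0], [0, 0, 0], [0, 0, 0], [0, 0, 0], [0, 0, 0], [0, 0, 0], [0, 0, 0], [0, 0, 0]]' --rot '[[0, 0, 0], [0, 0, 0], [0, 0, 0], [0, 0, 0], [0, 0, 0], [0, 0, 0], [0, 0, 0], [0, 0, 0], [0, 0, 0], [0, 0, 0]]'

```text
clock: 9.0
tcp_pos: [0.4691, 0.1609, 0.1497]
eef_rot: [0.684, 0.73, -0.0, -0.0]
wrist_force: [0.9, 0.9, -0.8]
opening: 0.0904
grasp_force: 0.0
```

```bash
python3 - <<'E'
from h import *
capture("top");state()
E
```

```text
t 9.05 tcp [0.4691 0.1609 0.1497] x [-0.0645  0.9979 -0.    ] y [ 9.979e-01  6.450e-02 -1.000e-04] z [-0. -0. -1.] F [-0.6  0.   0.5] open 0.0918 g 0.0 q [ 0.23 -0.02  1.93 -0.    1.23  0.16]
```

servo_tool --fingers '[0, 0, 145, 145, 145, 145, 145, 145, 145, 145]' --dp '[[0, 0, -3], [0, 0, -5], [0, 0, -5], [-3.4, 1.2, 0], [-4.6, 1.6, 0], [-4.6, 1.6, 0], [-4.6, 1.6, 0], [-4.22, 1.48, 0], [0, 0, 0], [0, 0, 0]]' --rot '[[0, 0, 0], [0, 0, 0], [0, 0, 0], [0, 0, 0], [0, 0, 0], [0, 0, 0], [0, 0, 0], [0, 0, -3.6], [0, 0, 0], [0, 0, 0]]'

```text
clock: 10.3
tcp_pos: [0.5573, -0.0477, 0.2795]
eef_rot: [0.661, 0.75, 0.0, -0.0]
wrist_force: [0.1, -0.1, 0.0]
opening: 0.0398
grasp_force: 0.0
```

```bash
python3 - <<'E'
from h import *
C=cam("wrist");im=capture("wrist");state()
cv2.imwrite("pics/w3.png",im)
for c in blobs(mask(im,(5,200,130),(16,255,255)),100): print(cv2.boundingRect(c),rect(C,c,.052))
E
```

```text
t 10.35 tcp [ 0.5572 -0.0473  0.2795] x [-1.269e-01  9.919e-01  5.000e-04] y [ 9.919e-01  1.269e-01 -5.000e-04] z [-6.e-04  5.e-04 -1.e+00] F [-0.3  0.4  1.1] open 0.0401 g 0.0 q [-0.18  0.03  1.63  0.    1.48 -0.3 ]
(435, 203, 36, 72) [663.8 -43.2  23.6  56.5   7.2]
(307, 161, 15, 127) [557.3 -46.5  11.   98.5   7.5]
(408, 160, 12, 138) [633.8 -40.8   2.5 107.7   7. ]
```

View pics/w3.png

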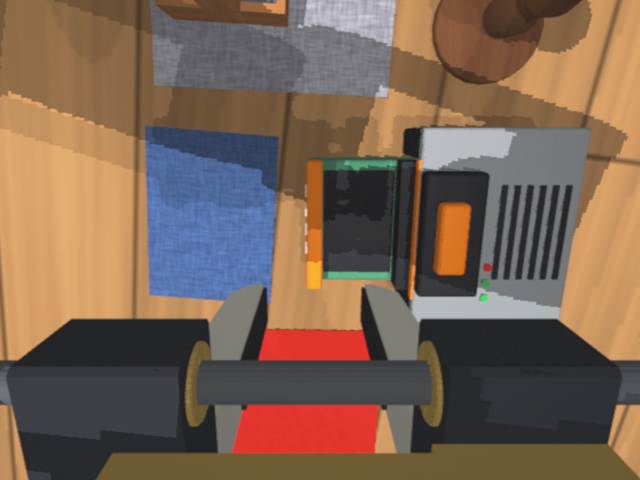

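The lip at (307–322, 161–288) lies between the fingers, and the caddy stands clear of the blue mat, which is fully visible at (147–277, 127–302).

```bash
python3 - <<'E'
from h import *
C=cam("wrist");im=cv2.imread("pics/w3.png")
for c in blobs(mask(im,(100,80,20),(130,255,255)),2000): print(cv2.boundingRect(c),rect(C,c,.001))
E
```

```text
(146, 126, 132, 178) [467.5 -63.  111.6 151.3   2.6]
```

servo_tool --fingers '[145, 145, 145, 145, 145, 145, 255, 255, 255, 255]' --dp '[[0, 0, 4], [0, 0, 4], [0, 0, 4], [0, 0, 2.5], [0, 0, 1.5], [0, 0, 0], [0, 0, 0], [0, 0, 0], [0, 0, 0], [0, 0, 0]]' --rot '[[0, 0, 0], [0, 0, 0], [0, 0, 0], [0, 0, 0], [0, 0, 0], [0, 0, 0], [0, 0, 0], [0, 0, 0], [0, 0, 0], [0, 0, 0]]' --grip_force 40

```text
clock: 11.6
tcp_pos: [0.5577, -0.0482, 0.1205]
eef_rot: [0.661, 0.751, -0.0, 0.0]
wrist_force: [-3.0, 0.2, 6.2]
opening: 0.0117
grasp_force: 40.0
```

```bash
python3 - <<'E'
from h import *
state()
E
```

```text
t 11.6 tcp [ 0.5577 -0.0482  0.1205] x [-1.269e-01  9.919e-01 -3.000e-04] y [9.919e-01 1.269e-01 2.000e-04] z [ 2.e-04 -3.e-04 -1.e+00] F [-3.   0.2  6.2] open 0.0117 g 40.00088274478912 q [-0.18  0.19  1.77 -0.    1.18 -0.3 ]
```

servo_tool --fingers '[255, 255, 255, 255, 255, 255, 255, 255, 255, 255]' --dp '[[0, -0.2, 0], [0, -0.2, 0], [0, -0.2, 0], [0, -0.2, 0], [0, -0.3, 0], [0, -0.4, 0], [0, -0.5, 0], [0, -0.5, 0], [0, -0.5, 0], [0, -0.5, 0]]' --rot '[[0, 0, 0], [0, 0, 0], [0, 0, 0], [0, 0, 0], [0, 0, 0], [0, 0, 0], [0, 0, 0], [0, 0, 0], [0, 0, 0], [0, 0, 0]]' --grip_force 60

```text
clock: 12.85
tcp_pos: [0.5242, -0.0525, 0.1205]
eef_rot: [0.661, 0.751, 0.001, 0.002]
wrist_force: [4.2, 0.7, -0.3]
opening: 0.0117
grasp_force: 60.0
```

servo_tool --fingers '[255, 255, 255, 255, 255, 255, 255, 255, 255, 255]' --dp '[[0, -0.7, 0], [0, -0.7, 0], [0, -0.7, 0], [0, -0.7, 0], [0, -0.7, 0], [0, -0.5, 0], [-0.8, 0, 0], [-1.2, 0, 0], [-1.5, -0.1, 0], [-1.5, -0.1, 0]]' --rot '[[0, 0, 0], [0, 0, 0], [0, 0, 0], [0, 0, 0], [0, 0, 0], [0, 0, 0], [0, 0, 0], [0, 0, 0], [0, 0, 0], [0, 0, 0]]'

```text
clock: 14.1
tcp_pos: [0.4874, -0.1067, 0.1204]
eef_rot: [0.66, 0.751, 0.001, -0.001]
wrist_force: [-0.4, 8.0, 12.5]
opening: 0.0114
grasp_force: 60.1
```

```bash
python3 - <<'E'
from h import *
C=cam("wrist");im=capture("wrist");state()
cv2.imwrite("pics/w4.png",im)
for c in blobs(mask(im,(5,200,130),(16,255,255)),100): print(cv2.boundingRect(c),rect(C,c,.052))
E
```

```text
t 14.15 tcp [ 0.4875 -0.1084  0.1205] x [-1.273e-01  9.919e-01  5.000e-04] y [9.919e-01 1.273e-01 1.000e-04] z [ 0.e+00  5.e-04 -1.e+00] F [ 1.9  2.9 10.4] open 0.0112 g 60.00404477119446 q [-0.32  0.03  1.94  0.    1.17 -0.45]
(297, 186, 32, 174) [485.  -88.8  11.2  70.3   8.2]
```

View pics/w4.png

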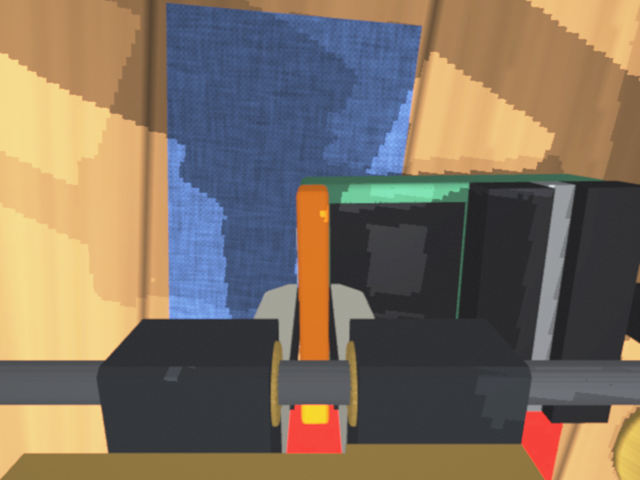

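The pack is out and held square, with the lip at (297–329, 186–420). A bell edge shows at (630,450), so I'll locate it before going sideways.

```bash
python3 - <<'E'
from h import *
C=cam("top");im=cv2.imread("pics/top0.png")
m=mask(im,(18,90,50),(32,255,255))[175:210,355:395].copy()
for c in blobs(m,20):
    c=c+[355,175]; print(cv2.boundingRect(c),"z0",ray(C,[[*c[c[:,1].argmax()]]],0),ray(C,[c.mean(0)],.03))
o=get_obs();p=o["tcp_pos"][:2];r=R.from_quat(o["eef_rot"]).as_matrix()[:2,:2]
a=np.radians(7.3);t=np.array([.5523,-.2559])-.059*np.array([np.cos(a),np.sin(a)]);print("tool cm",100*r.T@(t-p))
E
```

```text
(365, 184, 22, 22) z0 [[ 0.67718838 -0.17428552]] [[ 0.70347488 -0.18251151]]
tool cm [-15.45020586  -1.34759359]
```

servo_tool --fingers '[255, 255, 255, 255, 255, 255, 255, 255, 255, 255]' --dp '[[-1.7, -0.15, 0], [-1.7, -0.15, 0], [-1.7, -0.15, 0], [-1.7, -0.15, 0], [-1.7, -0.15, 0], [-1.7, -0.15, 0], [-1.7, -0.15, 0], [-1.7, -0.15, 0], [-1.25, -0.15, 0], [-0.6, 0, 0]]' --rot '[[0, 0, 0], [0, 0, 0], [0, 0, 0], [0, 0, 0], [0, 0, 0], [0, 0, 0], [0, 0, 0], [0, 0, 0], [0, 0, 0], [0, 0, 0]]'

```text
clock: 15.4
tcp_pos: [0.4935, -0.2616, 0.1205]
eef_rot: [0.661, 0.751, 0.001, -0.001]
wrist_force: [-1.2, 8.9, 14.2]
opening: 0.0111
grasp_force: 60.1
```

```bash
python3 - <<'E'
from h import *
C=cam("wrist");im=capture("wrist");state()
for c in blobs(mask(im,(5,200,130),(16,255,255)),100): print(cv2.boundingRect(c),rect(C,c,.052))
im=capture("top");C=cam("top")
for c in blobs(mask(im,(5,200,130),(16,255,255)),20): print(cv2.boundingRect(c),rect(C,c,.052))
E
```

```text
t 15.45 tcp [ 0.4935 -0.2622  0.1205] x [-0.1272  0.9919  0.0019] y [ 9.919e-01  1.272e-01 -4.000e-04] z [-6.0e-04  1.8e-03 -1.0e+00] F [ 0.1  6.1 13.1] open 0.0113 g 60.056397914886475 q [-0.58  0.19  1.77  0.    1.18 -0.71]
(296, 186, 33, 174) [ 490.9 -243.7   11.7   70.3    7.9]
(322, 203, 16, 8) [659.4 -38.3  18.7  47.3   8. ]
```

servo_tool --fingers '[255, 145, 145, 145, 145, 145, 145, 145, 145, 145]' --dp '[[0, 0, 0], [0, 0, 0], [0, 0, 0], [0, 0, 0], [0, 0, 0], [0, 0, 0], [0, 0, -2], [0, 0, -4], [0, 0, -5], [0, 0, -5]]' --rot '[[0, 0, 0], [0, 0, 0], [0, 0, 0], [0, 0, 0], [0, 0, 0], [0, 0, 0], [0, 0, 0], [0, 0, 0], [0, 0, 0], [0, 0, 0]]'

```text
clock: 16.75
tcp_pos: [0.4937, -0.2623, 0.2829]
eef_rot: [0.661, 0.751, 0.0, 0.001]
wrist_force: [0.3, -1.2, 0.5]
opening: 0.0406
grasp_force: 0.0
```

servo_tool --fingers '[0, 0, 0, 0, 0, 0, 0, 0, 0, 0]' --dp '[[2, 0, -3], [5, 0, -2], [5, 0, 0], [5, 0, 0], [5, 0, 0], [3, 0, 0], [0, 0, 0], [0, 0, 0], [0, 0, 0], [0, 0, 0]]' --rot '[[0, 0, 0], [0, 0, 0], [0, 0, 0], [0, 0, 0], [0, 0, 0], [0, 0, 0], [0, 0, 0], [0, 0, 0], [0, 0, 0], [0, 0, 0]]'

```text
clock: 18.0
tcp_pos: [0.4621, -0.0153, 0.3297]
eef_rot: [0.661, 0.75, -0.0, -0.0]
wrist_force: [-0.7, -0.3, -0.2]
opening: 0.0927
grasp_force: 0.0
```

```bash
python3 - <<'E'
from h import *
C=cam("wrist");im=capture("wrist");state()
cv2.imwrite("pics/w5.png",im)
b=mask(im,(12,60,120),(28,160,255))
for c in blobs(mask(im,(0,200,100),(4,255,255)),1000): print("red",cv2.boundingRect(c),rect(C,c,.001))
Ct=cam("top");t=capture("top");cv2.imwrite("pics/top5.png",t)
for c in blobs(mask(t,(5,180,110),(16,255,255)),20): print("or",cv2.boundingRect(c),rect(Ct,c,.052))
for c in blobs(mask(t,(0,180,90),(4,255,255)),500): print("red",cv2.boundingRect(c),rect(Ct,c,.001))
a=np.vstack([im,cv2.resize(t[160:360,200:480],(640,457))]);cv2.imwrite("pics/v5.png",cv2.resize(a,(400,586)))
E
```

```text
t 18.05 tcp [ 0.4621 -0.0151  0.3296] x [-0.1257  0.9921  0.    ] y [ 9.921e-01  1.257e-01 -3.000e-04] z [-3.e-04 -0.e+00 -1.e+00] F [0.9 0.3 0.8] open 0.093 g 0.0 q [-0.14 -0.26  1.81 -0.    1.59 -0.27]
red (283, 344, 159, 16) [ 535.9 -170.9  174.8   18.4    7.2]
or (389, 255, 34, 10) [ 492.5 -264.1   17.4  101.1    8.5]
or (323, 203, 16, 6) [663.  -41.6  45.9  15.8  89.6]
red (366, 212, 68, 65) [ 552.8 -257.6  189.   188.6    6.2]
```

View pics/v5.png

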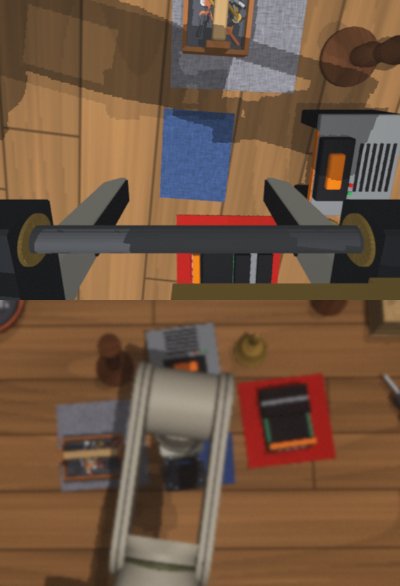

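The pack lies flat in the middle of the red mat. The caddy stands upright on the grey mat, and the charger is empty.

servo_tool --fingers '[0, 0, 0, 0, 0, 0, 0, 0, 0, 255]' --dp '[[3.4, 0.7, 1.5], [5, 0.8, 1.5], [5, 0.8, 1.5], [4, 0.6, 1.5], [0, 0, 4], [0, 0, 4], [0, 0, 2.5], [0, 0, 1.5], [0, 0, 0], [0, 0, 0]]' --rot '[[0, 0, 0], [0, 0, 0], [0, 0, 0], [0, 0, 3.5], [0, 0, 0], [0, 0, 0], [0, 0, 0], [0, 0, 0], [0, 0, 0], [0, 0, 0]]' --grip_force 35

```text
clock: 19.35
tcp_pos: [0.4695, 0.1619, 0.151]
eef_rot: [0.683, 0.73, 0.001, 0.0]
wrist_force: [0.1, 0.1, 1.6]
opening: 0.0867
grasp_force: 0.0
```

servo_tool --fingers '[255, 255, 255, 255, 255, 255, 255, 255, 255, 255]' --dp '[[0, 0, 0], [0, 0, 0], [0, 0, 0], [0, 0, 0], [0, 0, 0], [0, 0, 0], [0, 0, 0], [0, 0, 0], [0, 0, 0], [0, 0, 0]]' --rot '[[0, 0, 0], [0, 0, 0], [0, 0, 0], [0, 0, 0], [0, 0, 0], [0, 0, 0], [0, 0, 0], [0, 0, 0], [0, 0, 0], [0, 0, 0]]'

```text
clock: 20.6
tcp_pos: [0.4687, 0.1619, 0.1496]
eef_rot: [0.683, 0.73, -0.0, -0.0]
wrist_force: [0.5, -0.2, -2.8]
opening: 0.0162
grasp_force: 35.0
```

```bash
python3 - <<'E'
from h import *
state()
o=get_obs();p=o["tcp_pos"][:2];r=R.from_quat(o["eef_rot"]).as_matrix()[:2,:2]
print("tool cm",100*r.T@(np.array([.4675,-.063])-p),"yaw",np.degrees(np.arctan2(r[1,0],r[0,0])))
E
```

```text
t 20.6 tcp [0.4687 0.1619 0.1496] x [-0.0662  0.9978  0.    ] y [ 0.9978  0.0662 -0.    ] z [-0.  0. -1.] F [ 0.5 -0.2 -2.8] open 0.0162 g 34.99694108963013 q [ 0.23 -0.02  1.93  0.    1.23  0.16]
tool cm [-22.42875873  -1.6076495 ] yaw 93.7976042707322
```

servo_tool --fingers '[255, 255, 255, 255, 255, 255, 255, 255, 255, 255]' --dp '[[0, 0, -1.5], [0, 0, -2.5], [-3, -0.2, 0], [-5, -0.4, 0], [-5, -0.4, 0], [-5, -0.4, 0], [-3.3, -0.2, 0], [-1, 0, 0.8], [0, 0, 1.6], [0, 0, 1.0]]' --rot '[[0, 0, 0], [0, 0, 0], [0, 0, 0], [0, 0, 0], [0, 0, 0], [0, 0, 0], [0, 0, 0], [0, 0, 1.1], [0, 0, 0], [0, 0, 0]]'

```text
clock: 21.85
tcp_pos: [0.4665, -0.0606, 0.1539]
eef_rot: [0.69, 0.724, -0.0, -0.001]
wrist_force: [-0.9, 0.5, -6.3]
opening: 0.0159
grasp_force: 35.0
```

servo_tool --fingers '[255, 255, 255, 150, 0, 0, 0, 0, 0, 0]' --dp '[[0, 0, 0.5], [0, 0, 0.1], [0, 0, 0], [0, 0, 0], [0, 0, 0], [0, 0, 0], [0, 0, 0], [0, 0, 0], [0, 0, 0], [0, 0, 0]]' --rot '[[0, 0, 0], [0, 0, 0], [0, 0, 0], [0, 0, 0], [0, 0, 0], [0, 0, 0], [0, 0, 0], [0, 0, 0], [0, 0, 0], [0, 0, 0]]'

```text
clock: 23.1
tcp_pos: [0.4675, -0.0617, 0.1497]
eef_rot: [0.69, 0.724, -0.0, -0.0]
wrist_force: [0.7, 0.0, -0.2]
opening: 0.0813
grasp_force: 0.0
```

servo_tool --fingers '[0, 0, 0, 0, 0, 0, 0, 0, 0, 0]' --dp '[[0, 0, -2], [0, 0, -5], [0, 0, -5], [0, 0, -5], [-3, 0, -3], [-5, 0, 0], [-1, 0, 0], [0, 0, 0], [0, 0, 0], [0, 0, 0]]' --rot '[[0, 0, 0], [0, 0, 0], [0, 0, 0], [0, 0, 0], [0, 0, 0], [0, 0, 0], [0, 0, 0], [0, 0, 0], [0, 0, 0], [0, 0, 0]]'

```text
clock: 24.35
tcp_pos: [0.4717, -0.1506, 0.3496]
eef_rot: [0.69, 0.724, 0.0, -0.0]
wrist_force: [-0.2, -0.5, 0.3]
opening: 0.0931
grasp_force: 0.0
```

```bash
python3 - <<'E'
from h import *
C=cam("wrist");im=capture("wrist");state()
cv2.imwrite("pics/w6.png",im)
for c in blobs(mask(im,(100,80,20),(130,255,255)),50): print("blue",cv2.boundingRect(c),rect(C,c,.001))
E
```

```text
t 24.4 tcp [ 0.4718 -0.1507  0.3496] x [-4.840e-02  9.988e-01  3.000e-04] y [ 9.988e-01  4.840e-02 -1.000e-04] z [-2.e-04  3.e-04 -1.e+00] F [ 0.5 -0.3 -0.3] open 0.0928 g 0.0 q [-0.41 -0.17  1.7   0.    1.61 -0.46]
blue (255, 30, 42, 161) [430.8 -64.9  37.4 151.    2.8]
blue (332, 31, 41, 160) [505.1 -61.7  36.1 150.3   2.4]
```

View pics/w6.png

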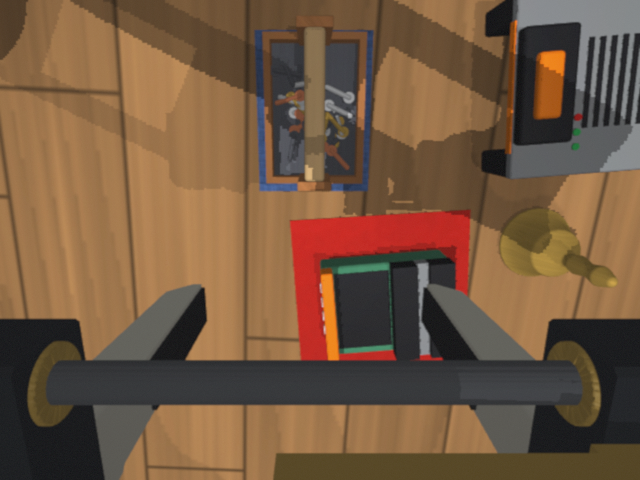

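The caddy stands upright on the blue mat at (263–368, 30–190), and the pack is on the red mat. I'll measure the caddy's centring from the wall edges.

```bash
python3 - <<'E'
from h import *
C=cam("wrist");im=cv2.imread("pics/w6.png")
m=mask(im,(100,80,20),(130,255,255))
def fit(p,z):
    w=ray(C,p,z)*1000;vx,vy,x,y=cv2.fitLine(w.astype(np.float32),cv2.DIST_HUBER,0,.01,.01).ravel();k=(-63-y)/vy;return (x+k*vx).round(1),np.degrees(np.arctan2(-vx*np.sign(vy),abs(vy))).round(2)
L=[];Rr=[];LO=[];RO=[]
for y in range(60,170):
    n=np.nonzero(m[y])[0];l=n[n<312];r=n[n>325]
    seg=l[l<275];LO.append((seg.min()-.5,y));L.append((seg.max()+.5,y))
    seg=r[r>355];RO.append((seg.max()+.5,y));Rr.append((seg.min()-.5,y))
print("mat edges",fit(LO,.001),fit(RO,.001),"walls(.04)",fit(L,.04),fit(Rr,.04))
b=mask(im,(10,50,90),(28,170,255));P=[]
for y in range(60,170):
    n=np.nonzero(b[y,298:332])[0]
    if len(n)>8:P.append((298+np.median(n),y))
print("bar",fit(P,.096))
cv2.imwrite("pics/crop6.png",cv2.resize(im[0:200,240:390],None,fx=4,fy=3))
E
```

```text
mat edges (np.float32(412.1), np.float32(2.66)) (np.float32(523.2), np.float32(2.48)) walls(.04) (np.float32(422.4), np.float32(2.55)) (np.float32(514.2), np.float32(2.45))
bar (np.float32(468.3), np.float32(3.25))
```

View pics/crop6.png

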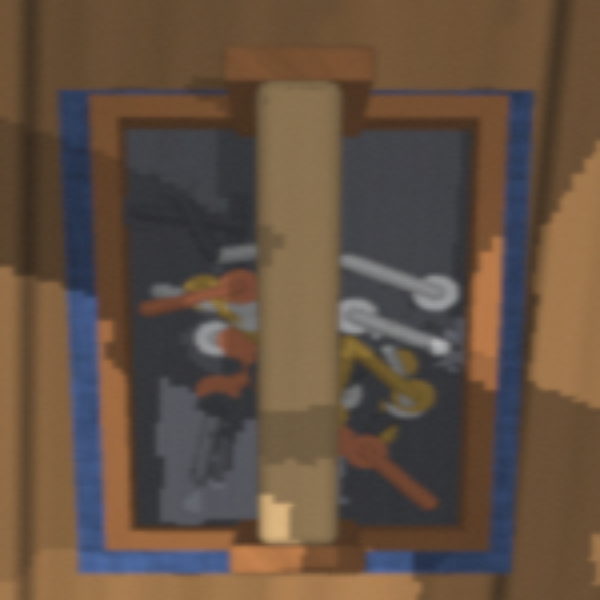

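```bash
python3 - <<'E'
from h import *
C=cam("wrist")
print("wall",ray(C,[[315,97/3],[315,550/3]],.04)*1000,"mat",ray(C,[[315,91/3],[315,573/3]],.001)*1000)
Ct=cam("top");t=capture("top")
for c in blobs(mask(t,(5,180,110),(16,255,255)),20): print("or",cv2.boundingRect(c),rect(Ct,c,.052))
E
```

```text
wall [[ 465.81497709    2.30227432]
 [ 472.06758922 -126.81478556]] mat [[ 465.47367302   12.00674168]
 [ 472.81564529 -139.60571295]]
or (321, 204, 17, 8) [661.1 -36.7  21.4  48.4  13. ]
```

```bash
python3 -c "
from cell import *
print(job_done())"
```

```text
the job is handed in; nothing more can be done
None
```

I handed the job in at about 24.5 s of the 72 s: the pack lies flat in the middle of the red mat, and the caddy is back upright on its blue mat, within about 2 mm of centre and under 1° off square.

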